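# Load the steamer

## Robot

A 6-joint arm with a two-finger parallel gripper is mounted at the origin on a cart in front of the work surface, level with it; the furniture and walls round the work are solid. World frame = base frame: x ahead of the robot, y to its left, z up, the work surface at z = 0. Lengths are in m, angles in rad, forces in N, time in s.
With the tool pointing down it reaches from about 0.3 to 0.775 m from the base axis. Payload 14.6 kg.
Tool frame: the origin (TCP) lies at the very end of the fingers, on their centre line; the grasp point (between the pads) lies 19 mm behind it (grip_depth is the distance from the TCP to the grasp point, in m); z points along the fingers, y is the line along which they close (so a half turn about z gives the same grasp; the last joint's range is limited). The gripper opens to 94 mm and grips with 3 to 60 N. Pads are 16 mm wide; open, the fingers measure 119 mm over their backs; the gripper's body (75 mm by 177 mm) begins 78 mm behind the grasp point.
Start: joints at [-1.349, 0.3, 1.521, -0, 1.321, -0.067], TCP at [0.157, -0.527, 0.205] pointing down, gripper open.
Joint ranges: [-3.03, 3.03], [-0.79, 2.21], [0.23, 2.52], [-1.04, 4.18], [0, 3.07], [-2.55, 2.55]. Speed limits (rad/s): [2.22, 2.22, 2.57, 3.14, 3.14, 3.14].

## Interface

Orientations are given as a rotation vector (axis times angle).
In Python, from plant import * gives the robot as it stands.
- The arm moves only by the shell command python3 -m inch 'ROWS' [OPENING] [FORCE]. ROWS is JSON, a list of rows, each a list of 4 numbers: the shift along the tool's x, y, z scaled (see below), then the turn about the tool's z scaled (see below). A call has 1 to 20 rows; each row is the pose to reach, as a shift and turn from the pose commanded when the call began, along the tool's axes at that moment, turning the shorter way round; what a row does not reach only later rows make up. The controller multiplies each number of a shift by 500 mm and each number of a turn by pi rad. A row lasts 1/12 s, in which the tool goes at most 41.7 mm and 7.16 degrees, less where a joint would pass 70% of its speed; a pose out of reach is approached as far as the arm can. A call with a number of a shift or a turn outside -1 to 1 is refused whole. A call with a gripper value outside its range is refused whole. OPENING is the closure, from -1 (fully open) to 1 (shut), set as the call begins (- or left out, the last holds). The fingers move at their own pace and stop on an object; FORCE is the grip in N (left out, the last holds). Time passes only in rows, so rows that repeat a pose let the fingers close. It gives the time, the measured TCP pose, the force, the opening and the grip force at its end, in the units of the state.
- get_state(): the state, without advancing time (a new reading comes with each control period).
- grab_frame(name): name is "scene" or "top" or "wrist"; returns a dict with "img" (384x512x3 uint8, blue, green, red), "fx", "fy", "cx", "cy" (pixels), "distortion" ([k1, k2, p1, p2, k3] as OpenCV has them; the pictures are not rectified), "position" and "rotation" of the camera in the world. Camera axes: x right, y down, z forward; pixel columns grow to the right and rows downward; lengths in m; the calibration is good to about 2 mm. A picture is of the moment at which its call begins. There is no depth.
- hand_in(): hands the job in; it is judged then, once.
The state is a dict: "clock": time; "qpos": joint angles; "joint_velocities": joint speeds; "joint_torque": joint torques, N m; "eef_pos": TCP position; "ee_rot": TCP orientation; "contact_force": force on the tool from outside, world axes, zero at the start; "moment": the same for the moment, N m; "width": opening from 0.0 (shut) to 1.0 (fully open); "finger_force": force on a finger pad.
Only numpy, scipy, OpenCV 4.12 (cv2) and the standard library are available. Lean on these libraries where they do the work, as an engineer would, in place of code of your own. Each camera call takes 0.05 s, during which the arm holds its last target. There are 200 camera calls.

## Task

Please build up the steamer on the blue pot: the basket of red potatoes sits on the pot, because they take longest, then the basket of carrots, then the basket of green sprouts, and the lid on top. Each tier must be plugged fully home in the one below and level. Keep the baskets upright so that nothing spills, and leave the salt, the pepper mill and the spice jar standing in their places.

Things in the scene. Friction and masses are not known exactly. Their poses are not given: they have to be found in the camera images.
- basket_potatoes: Pale bamboo basket of seven red-skinned potatoes (fixed in it, top at z=34). 124 mm across, 60 high, 0.24 kg. Wall 9 mm thick, inner radius 53; pinch it from above anywhere round the rim, one finger inside. Its foot, 8 mm deep, tapers from radius 50.5 to 45 and fits (2 mm play) the pot's mouth or a basket's rim. Origin: centre of foot's underside; z up; any yaw is right.
- basket_carrots: Pale bamboo basket of five small orange carrots lying side by side (fixed in it, top at z=34). 124 mm across, 60 high, 0.24 kg. Wall 9 mm thick, inner radius 53; pinch it from above anywhere round the rim, one finger inside. Its foot, 8 mm deep, tapers from radius 50.5 to 45 and fits (2 mm play) the pot's mouth or a basket's rim. Origin: centre of foot's underside; z up; any yaw is right.
- basket_sprouts: Pale bamboo basket of nine round green sprouts (fixed in it, top at z=34). 124 mm across, 60 high, 0.24 kg. Wall 9 mm thick, inner radius 53; pinch it from above anywhere round the rim, one finger inside. Its foot, 8 mm deep, tapers from radius 50.5 to 45 and fits (2 mm play) the pot's mouth or a basket's rim. Origin: centre of foot's underside; z up; any yaw is right.
- lid: Round bamboo lid, 124 mm across, 0.16 kg, low dome (top at z=26), same foot as a basket's, plugs into a basket's rim. Arch handle of round cane 10 mm thick over its middle: the level bar runs along the lid's x for 46 mm, centre line at z=50; pinch it across, along y, from above. Origin: centre of foot's underside; z up; any yaw is right.
- pot: Low blue enamel pot, fixed, 138 mm across, 55 high; two dark loop handles along +y and -y reach 97 mm from centre at z=39. A flat grey metal ring on top leaves a mouth of radius 53 for a basket's foot. Origin: centre of underside; z up. Seated, the first basket's origin is 47 mm above the pot's; each next one's (lid too) 52 above the one below.
- salt_shaker: Bystander, not to be knocked: grey and clear salt shaker, 44 mm across, 90 mm high. Origin: centre of its underside; z up.
- pepper_mill: Bystander, not to be knocked: dark wooden pepper mill, 58 mm across, 170 mm high. Origin: centre of its underside; z up.
- paprika: Bystander, not to be knocked: glass spice jar with black cap and a blue and white label, 41 mm across, 105 mm high. Origin: centre of its underside; z up.
Not all that is in view belongs to the job. Leave any yellow look-alike of the basket_carrots alone.

How it is judged:
By the outcome, as a careful person would: the job done as asked, in the order asked, and still so for the second after the job is handed in, with the robot touching nothing.
It also fails if it takes over 96 s, if anything falls off the work surface, if the arm or the gripper's body presses on something with over 40 N, if the wrist force passes 120 N, or if a joint passes its speed limit or range.

## Working session

There is one attempt and no reset: what is moved stays moved. The work goes in short steps, Python scripts to look and compute and a shell command to move; the robot and the scene stay as the last step left them, time stands still between calls to the robot, and variables do not carry over. Pictures are saved under pics/ and viewed, at most 15 in all, crops included, and the job is handed in when it is done.

```bash
ls; mkdir -p pics; python3 - <<'E'
from plant import *
import cv2
s=get_state();print(s)
for n in("scene","top"):
    f=grab_frame(n);cv2.imwrite(f"pics/{n}0.png",f["img"]);print(n,{k:v for k,v in f.items() if k!="img"})
E
```

```text
pics
{'clock': 0.0, 'qpos': array([-1.34856816e+00,  3.00482910e-01,  1.52156605e+00,  4.24176450e-05,
        1.32070329e+00, -6.65786395e-02]), 'joint_velocities': array([ 5.80888280e-04,  1.22207389e-03, -1.68479901e-04, -1.93295274e-03,
        9.85712087e-05,  1.09553335e-03]), 'joint_torque': array([-8.33389549e-04, -5.31804299e+01, -3.52742743e+01,  7.08388863e-02,
        2.43695697e-02, -7.44516274e-05]), 'eef_pos': array([ 0.15660708, -0.5269643 ,  0.20488621]), 'ee_rot': array([-3.10774991e+00, -4.51898507e-01,  7.72339289e-05]), 'contact_force': array([ 0.05479777, -0.08645602, -0.03689515]), 'moment': array([-0.04864296, -0.00697106, -0.02268485]), 'finger_force': 0.0, 'width': 0.999012506460176}
scene {'fx': 455.0840730297877, 'fy': 455.0840730297877, 'cx': 254.38017477868166, 'cy': 187.31316774488167, 'distortion': array([-0.08963985,  0.        ,  0.        ,  0.        ,  0.        ]), 'position': array([-0.17579668,  0.82514731,  0.75970917]), 'rotation': array([-0.80758161,  2.42072793, -1.2383655 ])}
top {'fx': 466.0689177671615, 'fy': 466.0689177671615, 'cx': 257.74959924453384, 'cy': 193.96982590351274, 'distortion': array([-0.17863999,  0.        ,  0.        ,  0.        ,  0.        ]), 'position': array([ 0.3977001 , -0.01275546,  1.41763218]), 'rotation': array([-2.21756478,  2.19296317, -0.04547062])}
```

View pics/top0.png

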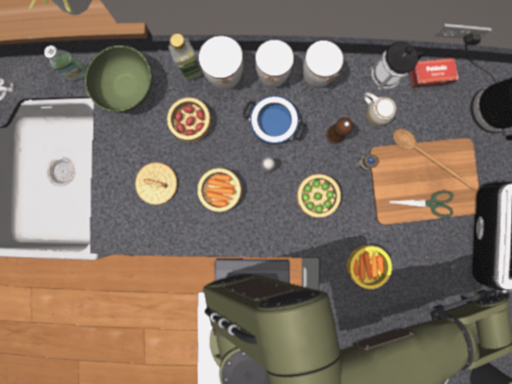

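View pics/scene0.png

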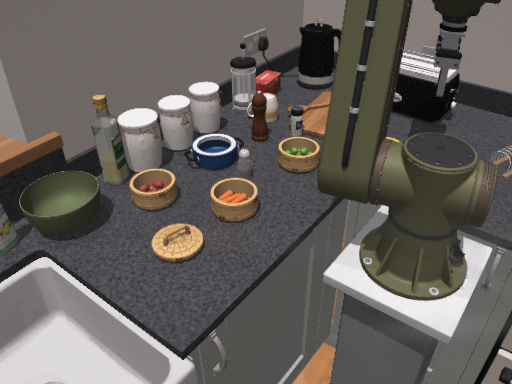

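Top view: potatoes (189,119), pot (275,120), carrots (220,190), sprouts (319,195), lid (156,184), salt (268,163), pepper mill (342,129), paprika (370,161). The yellow decoy is at (371,267).

```bash
cat > h.py <<'E'
from plant import *
import cv2, numpy as np
from scipy.optimize import least_squares
from scipy.spatial.transform import Rotation as R
def cast(f,px,z):
    K=np.array([[f["fx"],0,f["cx"]],[0,f["fy"],f["cy"]],[0,0,1]])
    u=cv2.undistortPoints(np.float64(px).reshape(-1,1,2),K,f["distortion"]).reshape(-1,2)
    d=R.from_rotvec(f["rotation"]).apply(np.c_[u,np.ones(len(u))])
    p=f["position"]; return p+d*((z-p[2])/d[:,2])[:,None]
def project(f,P):
    K=np.array([[f["fx"],0,f["cx"]],[0,f["fy"],f["cy"]],[0,0,1]])
    Rm=R.from_rotvec(f["rotation"]).inv()
    return cv2.projectPoints(np.float64(P).reshape(-1,1,3),Rm.as_matrix(),-Rm.apply(f["position"]),K,f["distortion"])[0].reshape(-1,2)
def circ(f,mask,z,r=None):
    """fit circle to far-side contour points at height z"""
    c=max(cv2.findContours(mask,cv2.RETR_EXTERNAL,cv2.CHAIN_APPROX_NONE)[0],key=cv2.contourArea)
    P=cast(f,c.reshape(-1,2),z)[:,:2]; m=P.mean(0)
    for _ in range(4):
        d=m-f["position"][:2]; Q=P[(P-m)@d>-0.1*np.linalg.norm(d)*.06]
        o=least_squares(lambda v:np.hypot(*(Q-v[:2]).T)-(v[2] if r is None else r),[*m,.06],loss="soft_l1",f_scale=.002)
        m=o.x[:2]
    return m,o.x[2],np.sqrt(np.mean(o.fun**2))
E
python3 - <<'E'
from h import *
f=grab_frame("top");im=f["img"];hsv=cv2.cvtColor(im,cv2.COLOR_BGR2HSV)
fg=((hsv[...,2]>120)|((hsv[...,1]>110)&(hsv[...,2]>70))).astype(np.uint8)*255
out=im.copy()
for n,s,z,r,pr in[("pot",(275,120),.055,.069,27),("potatoes",(189,119),.06,.062,27),("carrots",(220,190),.06,.062,27),("sprouts",(319,195),.06,.062,27),("lid",(156,184),.012,.062,25)]:
    m=np.zeros_like(fg);cv2.circle(m,s,pr,255,-1);m=cv2.morphologyEx(m&fg,cv2.MORPH_OPEN,np.ones((3,3)))
    a=circ(f,m,z,r);b=circ(f,m,z);print(n,a[0].round(4),round(a[2],4),"free",b[0].round(4),b[1].round(4))
    t=np.linspace(0,6.28,60);
    for q in project(f,np.c_[a[0][0]+r*np.cos(t),a[0][1]+r*np.sin(t),z+0*t]): out[int(q[1]+.5),int(q[0]+.5)]=(255,0,255)
for n,s,z in[("salt",(268,163),.09),("pepper",(345,125),.17),("paprika",(371,161),.105),("canister",(221,57),.15),("can2",(274,57),.14),("can3",(323,57),.14)]: print(n,cast(f,[s],z).round(3))
print("lidbar",cast(f,[(146,180),(166,186)],.055))
cv2.imwrite("pics/fit.png",cv2.resize(out[80:240,120:400],None,fx=2.8,fy=2.8))
E
```

```text
pot [ 0.6716 -0.0647] 0.001 free [ 0.6707 -0.0645] 0.0697
potatoes [0.6721 0.1924] 0.0013 free [0.67   0.1909] 0.0641
carrots [0.4611 0.0981] 0.0014 free [0.4596 0.0956] 0.0643
sprouts [ 0.446  -0.1995] 0.0016 free [ 0.4452 -0.1961] 0.0649
lid [0.48   0.2966] 0.0019 free [0.4787 0.2927] 0.0653
salt [[ 0.535 -0.047  0.09 ]]
pepper [[ 0.634 -0.254  0.17 ]]
paprika [[ 0.544 -0.342  0.105]]
canister [[0.826 0.089 0.15 ]]
can2 [[ 0.831 -0.06   0.14 ]]
can3 [[ 0.835 -0.199  0.14 ]]
lidbar [[0.48514572 0.31198035 0.055     ]
 [0.46797912 0.25159854 0.055     ]]
```

View pics/fit.png

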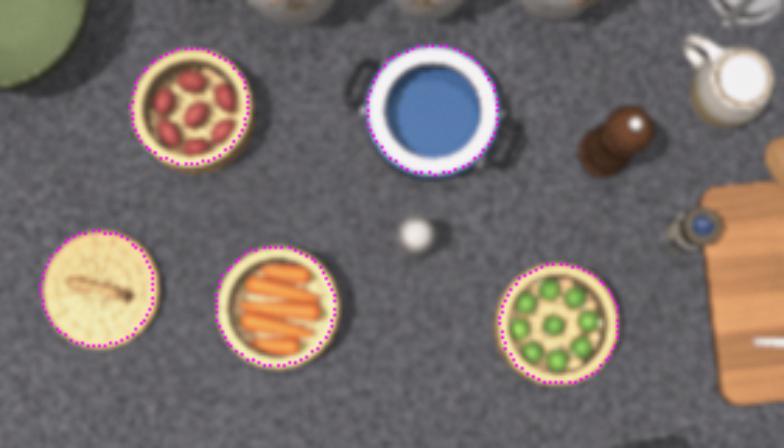

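Fit rims overlay well. Moving: raise and square the tool (tool x = world +y, tool y = world +x).

```bash
python3 -m inch '[[0,0,-0.1,-0.1],[0,0,-0.19,-0.2],[0,0,-0.19,-0.408],[0,0,-0.19,-0.408],[0,0,-0.19,-0.408],[0,0,-0.19,-0.408],[0,0,-0.19,-0.408],[0,0,-0.19,-0.408],[0,0,-0.19,-0.408],[0,0,-0.19,-0.408],[0,0,-0.19,-0.408],[0,0,-0.19,-0.408],[0,0,-0.19,-0.408]]' -1 30
```

```text
clock: 1.23
eef_pos: [0.1566, -0.5272, 0.3003]
ee_rot: [-2.223, -2.219, -0.0]
contact_force: [-0.1, -0.4, 0.5]
width: 1.002
finger_force: 0.0
```

```bash
python3 -m inch '[[0.8,0.5,0,0],[0.8,0.5,0,0],[0.8,0.5,0,0],[0.8,0.5,0,0],[0.8,0.5,0,0],[0.8,0.5,0,0],[0.8,0.5,0,0],[0.8,0.5,0,0],[0.8,0.5,0,0],[0.8,0.5,0,0],[0.8,0.5,0,0],[0.8,0.5,0,0],[0.8,0.5,0,0],[0.8,0.5,0,0]]'
python3 -m inch '[[0.638,0.413,0,0],[0.638,0.413,0,0],[0.638,0.413,0,0],[0.638,0.413,0,0],[0.638,0.413,0,0],[0.638,0.413,0,0],[0.638,0.413,0,0],[0.638,0.413,0,0],[0.638,0.413,0,0],[0.638,0.413,0.28,0],[0.638,0.413,0.28,0],[0.638,0.413,0.28,0],[0.638,0.413,0.28,0],[0.638,0.413,0.28,0],[0.638,0.413,0.28,0]]'
python3 - <<'E'
from h import *
f=grab_frame("wrist");im=f["img"];print(f["position"],f["rotation"])
for z,c in((.06,(.671,.192)),):
  t=np.linspace(0,6.28,90)
  for r in(.062,.053):
    for q in project(f,np.c_[c[0]+r*np.cos(t),c[1]+r*np.sin(t),z+0*t]):
      if 0<=q[0]<511 and 0<=q[1]<383: im[int(q[1]+.5),int(q[0]+.5)]=(255,0,255)
cv2.imwrite("pics/w1.png",im)
E
```

```text
clock: 2.4
eef_pos: [0.4068, -0.1269, 0.3003]
ee_rot: [-2.221, -2.222, 0.0]
contact_force: [-0.9, 0.5, 0.5]
width: 1.002
finger_force: 0.0
clock: 3.65
eef_pos: [0.6137, 0.1903, 0.1608]
ee_rot: [-2.224, -2.219, 0.001]
contact_force: [0.5, 0.1, 1.8]
width: 1.004
finger_force: 0.0
[0.61321909 0.26698923 0.34102582] [ 2.87537912e+00 -2.12916533e-03  8.09055980e-04]
```

View pics/w1.png

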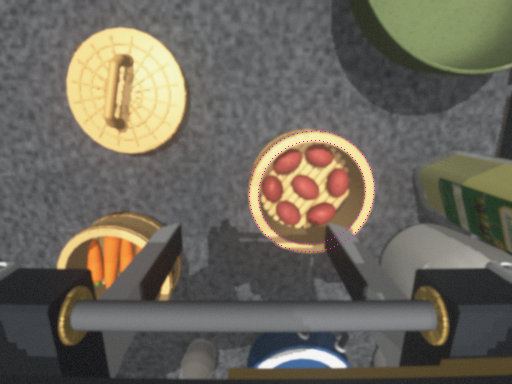

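Overlay matches the potato basket rim at (312,190); descend and grip.

```bash
python3 -m inch '[[0,0,0.08,0],[0,0,0.16,0],[0,0,0.2,0],[0,0,0.23,0],[0,0,0.242,0],[0,0,0.242,0],[0,0,0.242,0]]'
python3 -m inch '[[0,0,0,0],[0,0,0,0],[0,0,0,0],[0,0,0,0],[0,0,0,0],[0,0,0,0],[0,0,0,0],[0,0,0,0],[0,0,0,0],[0,0,0,0],[0,0,0,0],[0,0,0,0]]' 1 40
```

```text
clock: 4.28
eef_pos: [0.6144, 0.1917, 0.0415]
ee_rot: [2.221, 2.22, 0.004]
contact_force: [-0.4, -1.0, 0.7]
width: 0.999
finger_force: 0.0
clock: 5.28
eef_pos: [0.6133, 0.1917, 0.0394]
ee_rot: [-2.222, -2.221, -0.0]
contact_force: [-0.1, 0.3, 0.5]
width: 0.189
finger_force: 0.0
```

```bash
python3 -m inch '[[0,0,0,0],[0,0,0,0],[0,0,0,0],[0,0,0,0],[0,0,0,0],[0,0,-0.02,0],[0,0,-0.06,0],[0,0,-0.12,0],[0,0,-0.18,0],[0,0,-0.2,0],[0,0,-0.2,0],[0,0,-0.2,0]]'
python3 - <<'E'
from h import *
f=grab_frame("wrist");im=f["img"]
s=get_state();e=s["eef_pos"]
c=(e[0]+.0575,e[1]);z=e[2]+.0205
t=np.linspace(0,6.28,90)
for r in(.062,.053):
    for q in project(f,np.c_[c[0]+r*np.cos(t),c[1]+r*np.sin(t),z+0*t]):
      if 0<=q[0]<511 and 0<=q[1]<383: im[int(q[1]+.5),int(q[0]+.5)]=(255,0,255)
cv2.imwrite("pics/w2.png",im)
E
```

```text
clock: 6.28
eef_pos: [0.6129, 0.1916, 0.1385]
ee_rot: [-2.221, -2.221, 0.001]
contact_force: [-0.5, 0.6, -3.8]
width: 0.105
finger_force: 39.2
```

View pics/w2.png

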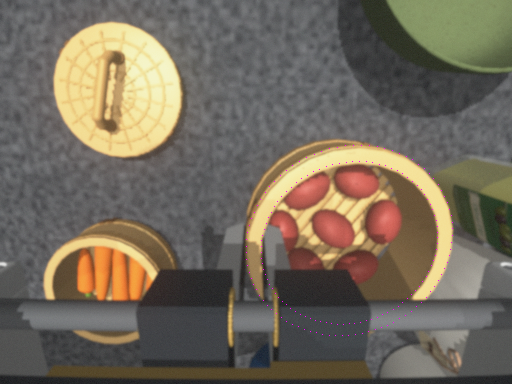

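Basket held, level, on the expected circle (350,230). Carry to the pot.

```bash
python3 -m inch '[[-0.08,0.002,0,0],[-0.16,0.002,0,0],[-0.24,0.002,0,0],[-0.32,0.002,0,0],[-0.4,0.002,0,0],[-0.46,0.002,0,0],[-0.5,0.002,0,0],[-0.513,0.002,0,0],[-0.513,0.002,0,0],[-0.513,0.002,0.04,0],[-0.513,0.002,0.07,0],[-0.513,0.002,0.085,0],[-0.513,0.002,0.095,0],[-0.513,0.002,0.1,0],[-0.513,0.002,0.103,0],[-0.513,0.002,0.103,0],[-0.513,0.002,0.103,0]]'
```

```text
clock: 7.75
eef_pos: [0.6145, -0.0647, 0.0886]
ee_rot: [2.221, 2.221, 0.001]
contact_force: [0.5, 0.3, -3.1]
width: 0.101
finger_force: 40.2
```

```bash
python3 -m inch '[[0,0,0.003,0],[0,0,0.005,0],[0,0,0.007,0],[0,0,0.007,0],[0,0,0.007,0],[0,0,0.007,0]]'
```

```text
clock: 8.25
eef_pos: [0.6146, -0.0649, 0.0864]
ee_rot: [2.221, 2.22, 0.001]
contact_force: [-8.1, 2.0, 12.8]
width: 0.097
finger_force: 40.2
```

```bash
python3 -m inch '[[0,0,0,0],[0,0,0,0],[0,0,0,0],[0,0,0,0],[0,0,-0.03,0],[0,0,-0.08,0],[0,0,-0.16,0],[0,0,-0.22,0],[0,0,-0.22,0],[0,0,-0.22,0]]' 0.3
python3 - <<'E'
from h import *
for n in("scene","wrist","top"):
  f=grab_frame(n);im=f["img"]
  c=(.6712,-.0647);z=.107
  t=np.linspace(0,6.28,120)
  for r in(.062,.053):
    for q in project(f,np.c_[c[0]+r*np.cos(t),c[1]+r*np.sin(t),z+0*t]):
      if 0<=q[0]<511 and 0<=q[1]<383: im[int(q[1]+.5),int(q[0]+.5)]=(255,0,255)
  if n=="scene": A=cv2.resize(im[80:220,120:320],(400,280))
  elif n=="wrist": B=cv2.resize(im,(400,300))
  else: C=cv2.resize(im[50:200,200:400],(400,300))
cv2.imwrite("pics/p1.png",np.hstack([A,C[:280]]));cv2.imwrite("pics/p1w.png",B)
E
```

```text
clock: 9.08
eef_pos: [0.6148, -0.0649, 0.1959]
ee_rot: [2.22, 2.219, 0.003]
contact_force: [-0.7, 0.8, -0.7]
width: 0.351
finger_force: 0.0
```

View pics/p1.png

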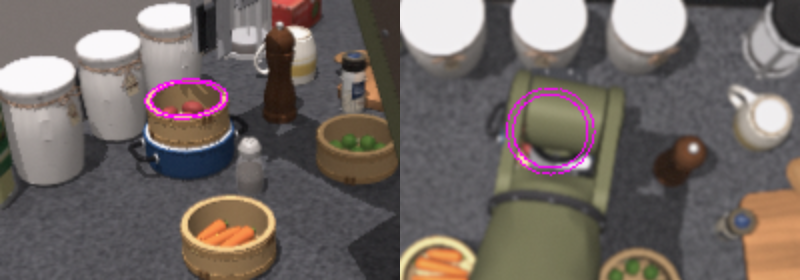

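Scene view: the basket rim lies on the predicted seated circle (187,98). Next, carrots.

```bash
python3 -m inch '[[0.324,-0.424,0,0],[0.324,-0.424,0,0],[0.324,-0.424,0,0],[0.324,-0.424,0,0],[0.324,-0.424,0,0],[0.324,-0.424,0,0],[0.324,-0.424,0,0],[0.324,-0.424,0,0],[0.324,-0.424,0.08,0],[0.324,-0.424,0.16,0],[0.324,-0.424,0.22,0],[0.324,-0.424,0.22,0],[0.324,-0.424,0.22,0]]'
python3 - <<'E'
from h import *
for n in("wrist",):
  f=grab_frame(n);im=f["img"]
  c=(.4605,.097);z=.06
  t=np.linspace(0,6.28,120)
  for r in(.062,.053):
    for q in project(f,np.c_[c[0]+r*np.cos(t),c[1]+r*np.sin(t),z+0*t]):
      if 0<=q[0]<511 and 0<=q[1]<383: im[int(q[1]+.5),int(q[0]+.5)]=(255,0,255)
cv2.imwrite("pics/w3.png",im)
E
```

```text
clock: 10.32
eef_pos: [0.4019, 0.0968, 0.0838]
ee_rot: [-2.221, -2.219, 0.005]
contact_force: [0.2, -0.9, 1.2]
width: 0.349
finger_force: 0.0
```

View pics/w3.png

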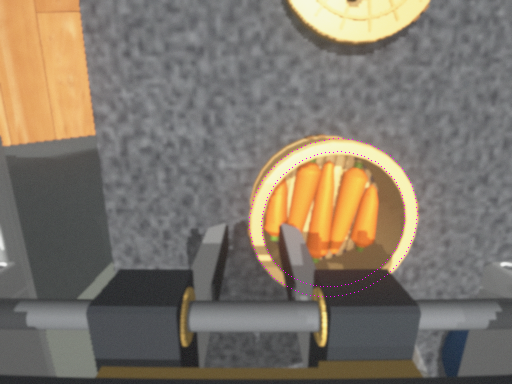

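Rim matches at (333,217). Descend, grip, lift.

```bash
python3 -m inch '[[0,0,0.05,0],[0,0,0.08,0],[0,0,0.088,0],[0,0,0.088,0],[0,0,0.088,0]]'
python3 -m inch '[[0,0,0,0],[0,0,0,0],[0,0,0,0],[0,0,0,0],[0,0,0,0],[0,0,0,0],[0,0,0,0],[0,0,0,0],[0,0,-0.02,0],[0,0,-0.06,0],[0,0,-0.12,0],[0,0,-0.2,0],[0,0,-0.27,0],[0,0,-0.3,0],[0,0,-0.3,0],[0,0,-0.3,0]]' 1 40
```

```text
clock: 10.78
eef_pos: [0.4033, 0.0973, 0.042]
ee_rot: [2.221, 2.22, 0.003]
contact_force: [0.1, 0.6, 0.2]
width: 0.353
finger_force: 0.0
clock: 12.12
eef_pos: [0.402, 0.0972, 0.1898]
ee_rot: [-2.222, -2.221, 0.0]
contact_force: [0.2, -1.1, -3.1]
width: 0.093
finger_force: 41.7
```

```bash
python3 -m inch '[[-0.05,0.06,0,0],[-0.1,0.13,0,0],[-0.16,0.2,0,0],[-0.21,0.27,0,0],[-0.26,0.34,0,0],[-0.3,0.39,0,0],[-0.32,0.415,0,0],[-0.324,0.422,0,0],[-0.324,0.422,0,0],[-0.324,0.422,0,0],[-0.324,0.422,0.04,0],[-0.324,0.422,0.07,0],[-0.324,0.422,0.085,0],[-0.324,0.422,0.095,0],[-0.324,0.422,0.1,0],[-0.324,0.422,0.104,0],[-0.324,0.422,0.104,0],[-0.324,0.422,0.104,0]]'
```

```text
clock: 13.62
eef_pos: [0.6138, -0.065, 0.14]
ee_rot: [2.22, 2.219, 0.002]
contact_force: [0.1, -4.0, 5.9]
width: 0.092
finger_force: 41.0
```

```bash
python3 -m inch '[[0,0,0.002,0],[0,0,0.003,0],[0,0,0.003,0],[0,0,0.003,0]]'
python3 -m inch '[[0,0,0,0],[0,0,0,0],[0,0,0,0],[0,0,0,0],[0,0,-0.03,0],[0,0,-0.08,0],[0,0,-0.16,0],[0,0,-0.2,0],[0,0,-0.2,0],[0,0,-0.2,0]]' 0.3
python3 - <<'E'
from h import *
f=grab_frame("scene");im=f["img"];raw=im.copy()
c=(.6712,-.0647)
t=np.linspace(0,6.28,120)
for z in(.107,.159):
    for q in project(f,np.c_[c[0]+.062*np.cos(t),c[1]+.062*np.sin(t),z+0*t]): im[int(q[1]+.5),int(q[0]+.5)]=(255,0,255)
cv2.imwrite("pics/p2.png",np.hstack([cv2.resize(i[60:200,140:300],None,fx=2.5,fy=2.5) for i in(raw,im)]))
E
```

```text
clock: 13.95
eef_pos: [0.6138, -0.065, 0.1399]
ee_rot: [2.219, 2.219, 0.003]
contact_force: [-6.5, -2.4, 18.2]
width: 0.094
finger_force: 41.0
clock: 14.78
eef_pos: [0.6134, -0.0647, 0.2375]
ee_rot: [2.221, 2.221, 0.001]
contact_force: [-0.3, -0.0, -0.9]
width: 0.353
finger_force: 0.0
```

View pics/p2.png

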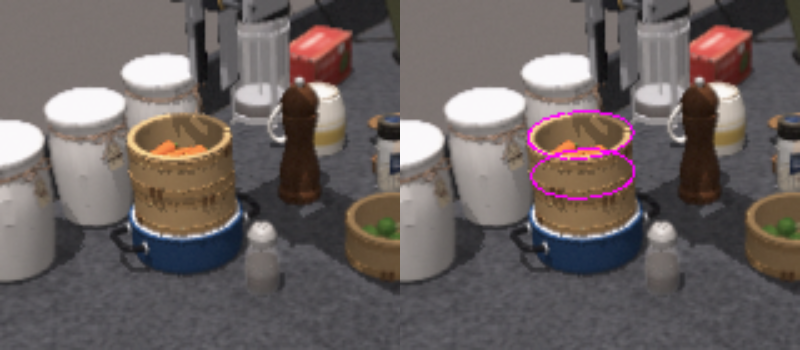

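Carrots seated and level: rim at the predicted ellipse (580,137), within a pixel. Next, sprouts.

```bash
python3 -m inch '[[-0.267,-0.451,0,0],[-0.267,-0.451,0,0],[-0.267,-0.451,0,0],[-0.267,-0.451,0,0],[-0.267,-0.451,0,0],[-0.267,-0.451,0,0],[-0.267,-0.451,0,0],[-0.267,-0.451,0,0],[-0.267,-0.451,0.08,0],[-0.267,-0.451,0.16,0],[-0.267,-0.451,0.24,0],[-0.267,-0.451,0.305,0],[-0.267,-0.451,0.305,0],[-0.267,-0.451,0.305,0]]'
python3 - <<'E'
from h import *
for n in("wrist",):
  f=grab_frame(n);im=f["img"]
  c=(.4458,-.198);z=.06
  t=np.linspace(0,6.28,120)
  for r in(.062,.053):
    for q in project(f,np.c_[c[0]+r*np.cos(t),c[1]+r*np.sin(t),z+0*t]):
      if 0<=q[0]<511 and 0<=q[1]<383: im[int(q[1]+.5),int(q[0]+.5)]=(255,0,255)
cv2.imwrite("pics/w4.png",im)
E
```

```text
clock: 16.0
eef_pos: [0.3878, -0.1974, 0.0836]
ee_rot: [-2.218, -2.219, 0.001]
contact_force: [-0.6, -0.4, 0.6]
width: 0.349
finger_force: 0.0
```

View pics/w4.png

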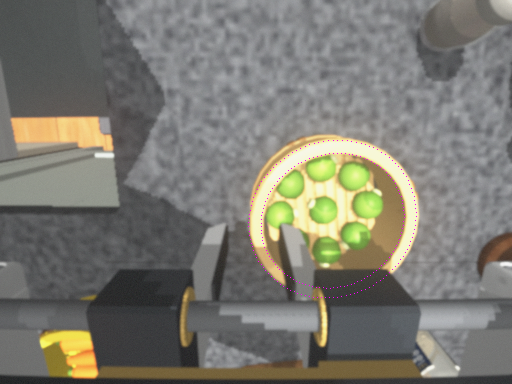

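Match at (333,217). Grip and lift.

```bash
python3 -m inch '[[0,0,0.05,0],[0,0,0.08,0],[0,0,0.087,0],[0,0,0.087,0],[0,0,0.087,0]]'
python3 -m inch '[[0,0,0,0],[0,0,0,0],[0,0,0,0],[0,0,0,0],[0,0,0,0],[0,0,0,0],[0,0,0,0],[0,0,0,0],[0,0,-0.02,0],[0,0,-0.06,0],[0,0,-0.12,0],[0,0,-0.2,0],[0,0,-0.27,0],[0,0,-0.33,0],[0,0,-0.37,0],[0,0,-0.39,0],[0,0,-0.39,0],[0,0,-0.39,0]]' 1 40
```

```text
clock: 16.47
eef_pos: [0.3887, -0.1987, 0.0426]
ee_rot: [2.22, 2.22, 0.001]
contact_force: [-0.6, 0.2, -0.0]
width: 0.354
finger_force: 0.0
clock: 17.97
eef_pos: [0.3874, -0.1981, 0.2351]
ee_rot: [-2.221, -2.22, 0.0]
contact_force: [0.1, 0.8, -3.2]
width: 0.093
finger_force: 39.2
```

```bash
python3 -m inch '[[0.04,0.06,0,0],[0.08,0.13,0,0],[0.12,0.2,0,0],[0.16,0.27,0,0],[0.2,0.34,0,0],[0.235,0.4,0,0],[0.258,0.44,0,0],[0.266,0.451,0,0],[0.266,0.451,0,0],[0.266,0.451,0,0],[0.266,0.451,0.04,0],[0.266,0.451,0.06,0],[0.266,0.451,0.075,0],[0.266,0.451,0.083,0],[0.266,0.451,0.088,0],[0.266,0.451,0.09,0],[0.266,0.451,0.09,0],[0.266,0.451,0.09,0]]'
```

```text
clock: 19.47
eef_pos: [0.6135, -0.0651, 0.1928]
ee_rot: [2.22, 2.22, 0.003]
contact_force: [-3.3, 4.6, 7.7]
width: 0.094
finger_force: 40.2
```

```bash
python3 -m inch '[[0,0,0.002,0],[0,0,0.004,0],[0,0,0.005,0],[0,0,0.005,0],[0,0,0.005,0]]'
python3 -m inch '[[0,0,0,0],[0,0,0,0],[0,0,0,0],[0,0,0,0],[0,0,-0.03,0],[0,0,-0.08,0],[0,0,-0.16,0],[0,0,-0.2,0],[0,0,-0.2,0],[0,0,-0.2,0]]' 0.3
python3 - <<'E'
from h import *
f=grab_frame("scene");im=f["img"];raw=im.copy()
c=(.6712,-.0647)
t=np.linspace(0,6.28,120)
for z in(.107,.159,.211):
    for q in project(f,np.c_[c[0]+.062*np.cos(t),c[1]+.062*np.sin(t),z+0*t]): im[int(q[1]+.5),int(q[0]+.5)]=(255,0,255)
cv2.imwrite("pics/p3.png",np.hstack([cv2.resize(i[60:200,140:300],None,fx=2.5,fy=2.5) for i in(raw,im)]))
E
```

```text
clock: 19.88
eef_pos: [0.6142, -0.065, 0.1925]
ee_rot: [2.218, 2.219, 0.007]
contact_force: [-3.9, 6.3, 20.9]
width: 0.096
finger_force: 40.2
clock: 20.72
eef_pos: [0.6134, -0.0655, 0.2889]
ee_rot: [2.221, 2.22, 0.001]
contact_force: [0.3, 0.9, -0.8]
width: 0.354
finger_force: 0.0
```

View pics/p3.png

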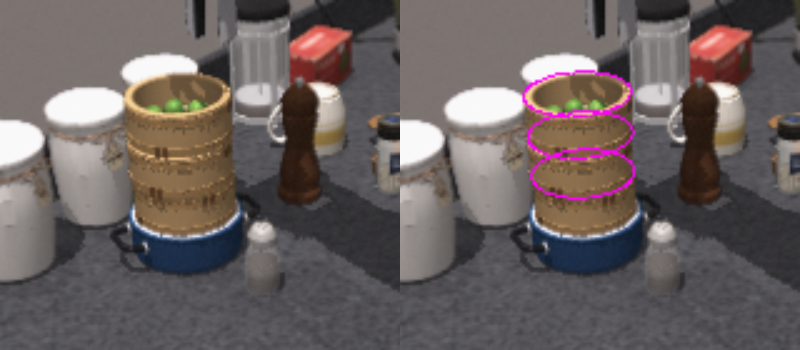

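Sprouts seated; the rim's within ~1 px of prediction at (578,93). Lid next: hover and measure the handle.

```bash
python3 -m inch '[[0.721,-0.268,0,0],[0.721,-0.268,0,0],[0.721,-0.268,0,0],[0.721,-0.268,0,0.089],[0.721,-0.268,0,0.089],[0.721,-0.268,0,0.089],[0.721,-0.268,0,0.089],[0.721,-0.268,0,0.089],[0.721,-0.268,0,0.089],[0.721,-0.268,0.08,0.089],[0.721,-0.268,0.16,0.089],[0.721,-0.268,0.22,0.089],[0.721,-0.268,0.258,0.089],[0.721,-0.268,0.258,0.089],[0.721,-0.268,0.258,0.089]]' 0
python3 - <<'E'
from h import *
f=grab_frame("wrist");im=f["img"]
c=(.4795,.295)
t=np.linspace(0,6.28,160)
for q in project(f,np.c_[c[0]+.062*np.cos(t),c[1]+.062*np.sin(t),.012+0*t]):
      if 0<=q[0]<511 and 0<=q[1]<383: im[int(q[1]+.5),int(q[0]+.5)]=(255,0,255)
u=np.array([.274,.962]);v=np.array([u[1],-u[0]])
for s in np.linspace(-.023,.023,20):
  for k in(-.005,.005):
    p=np.r_[c+s*u+k*v,.05];q=project(f,p)[0]
    if 0<=q[0]<511 and 0<=q[1]<383: im[int(q[1]+.5),int(q[0]+.5)]=(255,0,255)
cv2.imwrite("pics/w5.png",im)
E
```

```text
clock: 22.02
eef_pos: [0.4788, 0.2948, 0.1583]
ee_rot: [-2.509, -1.889, 0.005]
contact_force: [-0.1, -1.2, 0.2]
width: 0.499
finger_force: 0.0
```

View pics/w5.png

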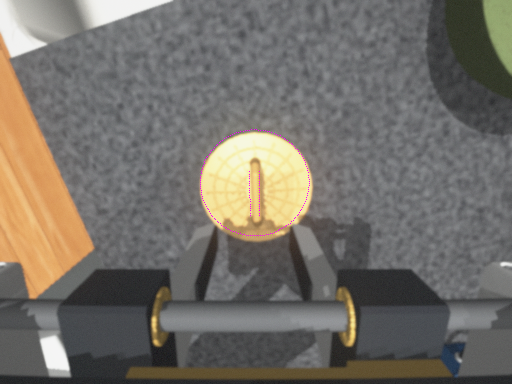

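Lid circle fits at (256,186) and the handle lies along the tool x axis. Descend, grip, lift.

```bash
python3 -m inch '[[0,0,0.08,0],[0,0,0.16,0],[0,0,0.21,0],[0,0,0.235,0],[0,0,0.247,0],[0,0,0.249,0],[0,0,0.249,0],[0,0,0.249,0]]'
python3 -m inch '[[0,0,0,0],[0,0,0,0],[0,0,0,0],[0,0,0,0],[0,0,0,0],[0,0,0,0],[0,0,0,0],[0,0,0,0],[0,0,0,0],[0,0,-0.02,0],[0,0,-0.06,0],[0,0,-0.12,0],[0,0,-0.2,0],[0,0,-0.28,0],[0,0,-0.36,0],[0,0,-0.44,0],[0,0,-0.5,0],[0,0,-0.515,0],[0,0,-0.515,0],[0,0,-0.515,0]]' 1 30
python3 - <<'E'
from h import *
f=grab_frame("wrist");im=f["img"];s=get_state();c=s["eef_pos"];z=c[2]-.034+.012
t=np.linspace(0,6.28,160)
for q in project(f,np.c_[c[0]+.062*np.cos(t),c[1]+.062*np.sin(t),z+0*t]):
      if 0<=q[0]<511 and 0<=q[1]<383: im[int(q[1]+.5),int(q[0]+.5)]=(255,0,255)
cv2.imwrite("pics/w6.png",im);print(c)
E
```

```text
clock: 22.73
eef_pos: [0.4803, 0.2957, 0.0368]
ee_rot: [2.509, 1.89, 0.004]
contact_force: [0.1, 0.7, 1.0]
width: 0.502
finger_force: 0.0
clock: 24.4
eef_pos: [0.479, 0.295, 0.2914]
ee_rot: [-2.509, -1.89, 0.002]
contact_force: [-0.9, -0.4, -1.9]
width: 0.096
finger_force: 29.9
[0.47880554 0.29492924 0.29052146]
```

View pics/w6.png

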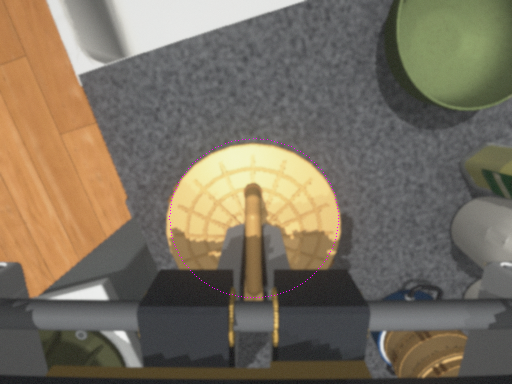

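Lid centred at (254,220). Carry to the stack.

```bash
python3 -m inch '[[-0.06,0.058,0,0],[-0.12,0.116,0,0],[-0.18,0.174,0,0],[-0.24,0.233,0,0],[-0.3,0.291,0,0],[-0.36,0.349,0,0],[-0.42,0.407,0,0],[-0.48,0.465,0,0],[-0.54,0.523,0,0],[-0.57,0.552,0,0],[-0.586,0.568,0,0],[-0.586,0.568,0,0],[-0.586,0.568,0,0],[-0.586,0.568,0.04,0],[-0.586,0.568,0.07,0],[-0.586,0.568,0.085,0],[-0.586,0.568,0.095,0],[-0.586,0.568,0.102,0],[-0.586,0.568,0.102,0],[-0.586,0.568,0.102,0]]'
```

```text
clock: 26.12
eef_pos: [0.6715, -0.0646, 0.2422]
ee_rot: [2.509, 1.89, 0.001]
contact_force: [-0.3, 0.2, -0.7]
width: 0.095
finger_force: 29.9
```

```bash
python3 -m inch '[[0,0,0.004,0],[0,0,0.007,0],[0,0,0.009,0],[0,0,0.01,0],[0,0,0.01,0],[0,0,0.01,0]]'
```

```text
clock: 26.62
eef_pos: [0.672, -0.0644, 0.239]
ee_rot: [2.507, 1.889, 0.006]
contact_force: [-1.6, 4.1, 11.6]
width: 0.095
finger_force: 29.9
```

```bash
python3 -m inch '[[0,0,0.003,0],[0,0,0.006,0],[0,0,0.008,0],[0,0,0.008,0],[0,0,0.008,0]]'
```

```text
clock: 27.03
eef_pos: [0.6724, -0.0649, 0.2374]
ee_rot: [2.505, 1.887, 0.009]
contact_force: [-4.2, 1.1, 23.5]
width: 0.097
finger_force: 30.1
```

Seated height reached (0.2374). Release, rise clear, and inspect.

```bash
python3 -m inch '[[0,0,-0.008,0],[0,0,-0.008,0],[0,0,-0.008,0],[0,0,-0.008,0],[0,0,-0.008,0],[0,0,-0.06,0],[0,0,-0.12,0],[0,0,-0.2,0],[0,0,-0.2,0],[0,-0.1,-0.2,0],[0,-0.2,-0.2,0],[0,-0.3,-0.2,0],[0,-0.4,-0.2,0],[0,-0.5,-0.2,0],[0,-0.5,-0.2,0],[0,-0.5,-0.2,0]]' 0.2
python3 - <<'E'
from h import *
f=grab_frame("scene");im=f["img"];raw=im.copy()
c=(.6712,-.0647)
t=np.linspace(0,6.28,120)
for r,z in((.062,.107),(.062,.159),(.062,.211),(.053,.211)):
    for q in project(f,np.c_[c[0]+r*np.cos(t),c[1]+r*np.sin(t),z+0*t]): im[int(q[1]+.5),int(q[0]+.5)]=(255,0,255)
cv2.imwrite("pics/p4.png",np.hstack([cv2.resize(i[65:185,160:270],None,fx=3.6,fy=3.6,interpolation=cv2.INTER_CUBIC) for i in(raw,im)]))
f=grab_frame("top");cv2.imwrite("pics/t4.png",cv2.resize(f["img"][60:240,120:400],None,fx=2.5,fy=2.5))
E
```

```text
clock: 28.37
eef_pos: [0.4266, 0.0055, 0.3331]
ee_rot: [2.508, 1.891, 0.002]
contact_force: [-0.0, -0.6, 0.7]
width: 0.398
finger_force: 0.0
```

View pics/p4.png

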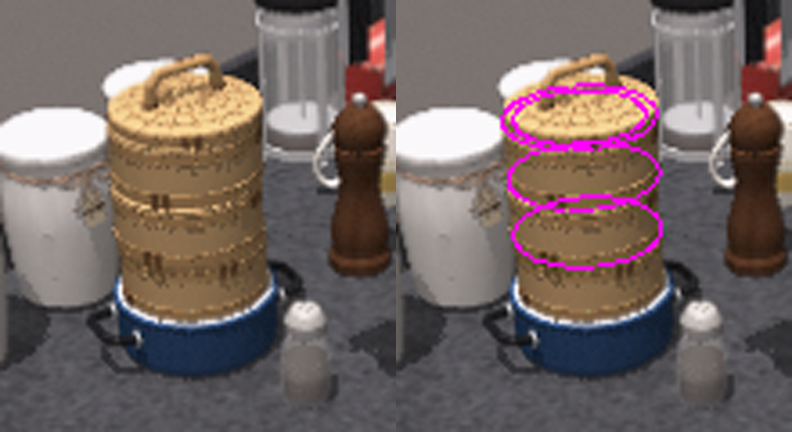

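View pics/t4.png

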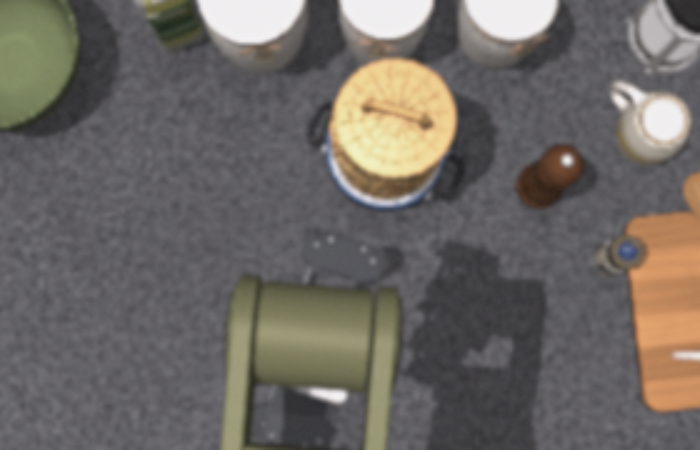

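Stack is level, order right, bystanders standing. I'll verify it is fully home by a gentle press on the handle's middle with shut fingers (expected contact z = 0.258).

```bash
python3 -m inch '[[0,0.1,0,0],[0,0.2,0,0],[0,0.3,0,0],[0,0.4,0,0],[0,0.47,0,0],[0,0.5,0,0],[0,0.5,0,0],[0,0.5,0.05,0],[0,0.5,0.1,0],[0,0.5,0.13,0],[0,0.5,0.14,0],[0,0.5,0.144,0],[0,0.5,0.148,0],[0,0.5,0.152,0],[0,0.5,0.154,0],[0,0.5,0.154,0],[0,0.5,0.154,0]]' 1
```

```text
clock: 29.88
eef_pos: [0.672, -0.065, 0.2581]
ee_rot: [2.507, 1.888, 0.004]
contact_force: [-1.2, -0.6, 8.0]
width: 0.005
finger_force: 4.3
```

```bash
python3 -m inch '[[0,0,0.004,0],[0,0,0.008,0],[0,0,0.01,0],[0,0,0.01,0]]'; python3 -m inch '[[0,0,-0.05,0],[0,0,-0.12,0],[0,0,-0.18,0],[0,-0.08,-0.18,0],[0,-0.16,-0.18,0],[0,-0.24,-0.18,0],[0,-0.32,-0.18,0],[0,-0.4,-0.18,0],[0,-0.4,-0.18,0],[0,-0.4,-0.18,0]]'
python3 -c "
from h import *
cv2.imwrite('pics/end.png',grab_frame('scene')['img'])"
```

```text
clock: 30.22
eef_pos: [0.6723, -0.0651, 0.2578]
ee_rot: [2.504, 1.886, 0.011]
contact_force: [-9.1, 0.6, 33.1]
width: 0.005
finger_force: 17.2
clock: 31.05
eef_pos: [0.4784, -0.0092, 0.3425]
ee_rot: [2.507, 1.889, 0.005]
contact_force: [0.5, -0.8, 0.4]
width: 0.003
finger_force: 0.0
```

View pics/end.png

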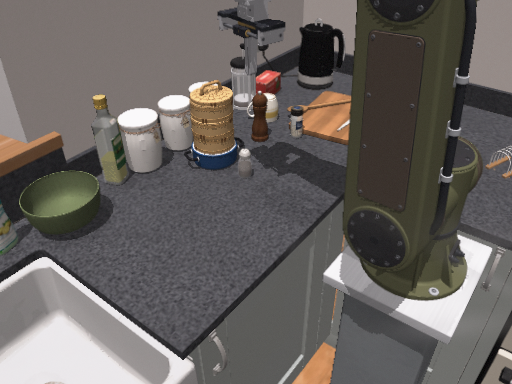

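The stack stands upright at (212,125), with salt (245,162), mill (260,117) and jar (296,121) standing in place.

```bash
python3 -c "
from plant import *
print(hand_in())"
```

```text
the job is handed in; nothing more can be done
None
```

The steamer is built on the blue pot and handed in at about 31 s: potatoes, carrots, sprouts, then the lid, all level. A test press found the lid handle at its fully seated height, and the salt, pepper mill and spice jar are still standing in place.

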